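# Hitch the jolley arm down on its ball

### The job

A fresh mould is on the wheel and the jolley arm must go back to work: lift the red latch handle of its coupler right up, swing the raised arm in over the wheel, lower the coupler fully onto the steel ball of the front post, and then press the handle right down so that it locks. Leave the mould, pots, jug and tool jar undisturbed.

Things in the scene. Friction and masses are not known exactly. Their poses are not given: they have to be found in the camera images.
- jolley: Bench jolley, dark green, fixed: bed 350 x 150 mm; aluminium wheel head 192 mm across, top 40 mm above the bench; a post with the ball at the near end, a pillar with the arm at the far end. Origin on the wheel axis at bench level; its x axis runs from the ball post (x -0.13) to the pillar (x +0.13), z up. The arm turns about the pillar's upright axis and lifts on a level hinge on that axis, 127 mm up.
- ball (a point): Centre of the fixed 40 mm bright steel ball on the front post, 92 mm above the bench; its neck is 17 mm thick.
- socket (a point): Centre of the coupler's downward socket, 260 mm outboard of the hinge, 35 mm below the bar's axis: at the ball's centre when seated (arm level). Its -x points outboard along the arm. Cream coupler 69 mm across (31 mm above to 15 mm below); the mouth, a 55 mm cone, centres itself from 6 mm off. A fork slides under the ball as the handle closes: with the handle down the socket goes neither on nor off.
- knob_top (a point): Top of the dark wood knob (46 mm across, 34 mm tall) on the arm bar, 185 mm outboard of the hinge and 46 mm above the bar's axis. The steel bar is 24 mm wide and high, its axis through the hinge. Balanced, with friction 1.3 N m, the arm stays where left: lowering takes 7 to 9 N here, swinging 2 N. Raised 0.3 rad or more (as it starts; stop 0.5) all of it clears the mould and pots.
- handle_pin (a point): Hinge pin of the latch handle on the coupler, 36 mm outboard of and 22 mm above the socket's centre; the axis lies across the arm (y).
- handle_grip (a point): Point on the axis of the handle's round red grip (18 mm thick), 70 mm from the pin; the grip's rounded end is 95 mm from the pin, its inner end 45 mm. The handle points outboard, away from the pillar.
- handle (a joint): Angle of the latch handle, rad: 0 locked (in the arm's frame the handle then points outboard and 12 degrees up), 1.1 fully raised (75 degrees up). Friction 0.12 N m: it stays where it is left and takes about 2 to 3 N at the grip.
- mould: White round plaster mould with a clay lining, on the wheel head: 160 mm across, 55 mm tall, cavity 130 mm wide. Loose. Origin at the centre of its underside. The arm's brass profile (5 mm thick, reaching 62 mm below the bar's axis, 128 to 183 mm outboard) goes down inside it when the arm is lowered.
- bowl_a: Grey clay bowl, 104 mm across, 66 mm tall; origin at the centre of its underside. Bystander.
- bowl_b: Darker clay bowl, 99 mm across, 73 mm tall; origin at the centre of its underside. Bystander.
- vase: Grey clay vase, 92 mm across, 110 mm tall; origin at the centre of its underside. Bystander.
- cup: Dark brown glazed beaker, 84 mm across, 85 mm tall; origin at the centre of its underside. Bystander.
- tool_jar: Glass jar of brushes and tools, jar 84 mm across and 125 mm tall, tools up to 240 mm tall; origin at the centre of its underside. Bystander.
- jug: Dark brown glazed jug, 100 mm across, 142 mm tall, with a handle out to 81 mm on its +x side; origin at the centre of its underside. Bystander.

How it is judged (in metres and radians):
On the way, in this order (a step that is already met when the one before it is completed fails the run):
1. the handle is lifted right up, the coupler still off the ball (value of joint handle above 0.9 rad and distance between socket and ball above 0.015 m), for 0.2 s.
2. the coupler sits fully on the ball, the handle still up (distance between socket and ball below 0.005 m and value of joint handle above 0.7 rad), for 0.2 s.
At the end, for the whole second after the job is handed in: The coupler's socket is fully on the ball (centres within 5 mm), the handle is pressed fully down (within 0.1 rad of locked); mould, pots, jug and tool jar stand where they stood (distance between socket and ball below 0.005 m and value of joint handle below 0.1 rad); the robot touches nothing.
It fails at once if the mould on the wheel is shifted by more than 15 mm or tipped (distance of mould from where it was at the start of the episode above 0.015 m or angle between mould's own z axis and vertical above 0.2 rad).
It fails at once if a pot, the jug or the tool jar is shifted by more than 20 mm or tipped (distance of any of bowl_a, bowl_b, vase, cup, tool_jar, jug from where it was at the start of the episode above 0.02 m or angle between any of bowl_a, bowl_b, vase, cup, tool_jar, jug's own z axis and vertical above 0.2 rad).
It also fails if it takes over 64 s, if anything falls off the work surface, if the arm or the gripper's body presses on something with over 40 N, if the wrist force passes 120 N, or if a joint passes its speed limit or range.

### The arm

A 6-joint arm with a two-finger parallel gripper is mounted at the origin on the work surface. World frame = base frame: x ahead of the robot, y to its left, z up, the work surface at z = 0. Lengths are in m, angles in degrees, forces in N, time in s.
With the tool pointing down it reaches from about 0.275 to 0.775 m from the base axis. Payload 14.6 kg.
Tool frame: the origin (TCP) lies at the very end of the fingers, on their centre line; the grasp point (between the pads) lies 19 mm behind it; z points along the fingers, y is the direction in which the jaws open and shut (so a half turn about z gives the same grasp; the last joint's range is limited). The gripper opens to 85 mm and grips with 20 to 120 N. Pads are 22 mm wide; open, the fingers measure 114 mm over their backs; the gripper's body (76 mm by 85 mm) begins 54 mm behind the grasp point. The pads swing forward as they close: fully open they stand 13 mm farther back than shut.
Start: joints at [64.612, 15.075, -2.767, 72.158, 0, 81.102], TCP at [0.149, 0.503, 0.231] pointing down, gripper open.
Joint ranges: [-151.79, 151.79], [-50.71, 97.33], [-67.44, 78.34], [-121.81, 120.89], [-77.56, 73.72], [-180, 180]. Speed limits (degrees/s): [108.29, 108.29, 147.25, 159.86, 180, 180].

### API

Orientations are given as a 3x3 rotation matrix whose columns are the frame's x, y, z axes.
In Python, from cell import read_state, get_image, order gives the robot as it stands.
- The arm moves only by the tool play_rows, never from a script. Its argument "targets" is a list that holds one entry, the list of rows, each a list of 7 numbers: the shift along the tool's x, y, z in m, then the turn, a rotation vector about the tool's x, y, z in degrees, then the opening, from 0 (shut) to 1 (fully open). A call has exactly 10 rows; each row shifts and turns the commanded pose from where the row before left it, along the tool's axes as they then stand; what a row does not reach is not made up. A row lasts 1/12 s, in which the tool goes at most 41.7 mm and 7.16 degrees, less where a joint would pass 70% of its speed; a pose out of reach is approached as far as the arm can. A call with a gripper value outside its range is refused whole. The fingers move at their own pace and stop on an object; the grip force is fixed at half the most. Time passes only in rows, so rows that do not move let the fingers close, or fill a call up. It gives the time, the measured TCP pose, the force and the opening at its end, in the units of the state.
- read_state(): the state, without advancing time (a new reading comes with each control period).
- get_image(name): name is "side" or "top"; returns a dict with "image" (480x640x3 uint8, red, green, blue), "z_map" (480x640 float32, m along the optical axis (not along the pixel's ray), 0 where there is no reading), "fx", "fy", "cx", "cy" (pixels), "rvec" (rotation vector, rad) and "tvec" (3), from world to camera coordinates, as OpenCV has them. Camera axes: x right, y down, z forward; pixel columns grow to the right and rows downward; lengths in m; the calibration is good to about 2 mm. A picture is of the moment at which its call begins.
- order.finish_job(): hands the job in, once; it reports no verdict.
The state is a dict: "time_s": time; "joints": joint angles; "joint_vel": joint speeds; "tau": joint torques, N m; "position": TCP position; "tcp_rot": TCP orientation; "force": force on the tool from outside, world axes, zero at the start; "moment": the same for the moment, N m; "finger_gap": finger opening in m.
Only numpy, scipy, OpenCV 4.12 (cv2) and the standard library are available. Lean on these libraries where they do the work, as an engineer would, in place of code of your own. Each camera call takes 0.05 s, during which the arm holds its last target. There are 200 camera calls.

## Working session

There is one attempt and no reset: what is moved stays moved. The work goes in short steps, Python scripts to look and compute and a tool call to move; the robot and the scene stay as the last step left them, time stands still between calls to the robot, and variables do not carry over. Pictures are saved under pics/ and viewed, about 8 in all and at most 12, crops included, and the job is handed in when it is done.

Besides the shell and the picture viewer there is one more tool, called after "Call:" as name([rows], argument=value, ...), one row to a line, values as JSON. play_rows: Moves the arm, as the interface text tells. Its arguments: {"type":"object","properties":{"targets":{"type":"array","items":{"type":"array","items":{"type":"array","items":{"type":"number"}}}}},"required":["targets"]}

```bash
mkdir -p pics; ls; cat > h.py <<'E'
import numpy as np, cv2
from cell import read_state, get_image, order
def snap(n):
    g=get_image(n); R,_=cv2.Rodrigues(np.array(g["rvec"],float)); t=np.array(g["tvec"],float).ravel()
    z=g["z_map"]; v,u=np.mgrid[0:480,0:640]
    P=np.stack([(u-g["cx"])/g["fx"]*z,(v-g["cy"])/g["fy"]*z,z],-1)
    W=(P-t)@R; W[z==0]=np.nan
    g["W"]=W; g["R"]=R; g["t"]=t
    return g
def save(g,f): cv2.imwrite("pics/"+f,g["image"][:,:,::-1])
E
python3 - <<'E'
from h import *
for n in("top","side"):
    g=snap(n); save(g,n+"0.png"); np.savez("pics/"+n+"0.npz",W=g["W"],im=g["image"],R=g["R"],t=g["t"])
    print(n,g["fx"],-g["R"].T@g["t"])
s=read_state(); print(s)
E
```

```text
pics
top 456.82443504655464 [0.45179526 0.00608762 0.92174252]
side 471.9244737021192 [0.27256764 0.64630152 0.6022595 ]
{'time_s': 0.1, 'joints': array([ 6.46134381e+01,  1.50968716e+01, -2.79826859e+00,  7.21595698e+01,
        2.03260722e-03,  8.11023705e+01]), 'joint_vel': array([ 0.00652701, -0.11727093,  0.08598808,  0.04291333,  0.02459894,
        0.02067268]), 'tau': array([ 6.58911493e-03, -6.38580036e+01,  3.85064507e+01,  9.98460688e-03,
        7.83588371e-05,  1.90176604e-05]), 'position': array([0.14889929, 0.50319428, 0.23087806]), 'tcp_rot': array([[-9.58874534e-01,  2.83829936e-01, -4.41424431e-04],
       [ 2.83830221e-01,  9.58874177e-01, -8.47453394e-04],
       [ 1.82737845e-04, -9.37891072e-04, -9.99999543e-01]]), 'force': array([-0.89362281, -0.10531379,  0.51264734]), 'moment': array([-0.0332162 , -0.00590179,  0.00275392]), 'finger_gap': 0.08542644720675344}
```

View pics/top0.png

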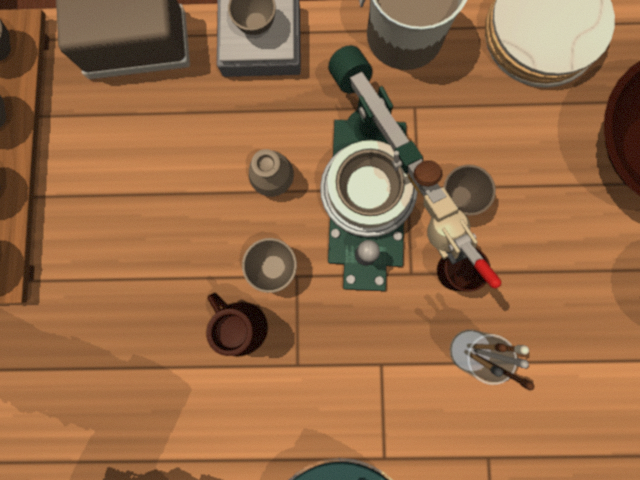

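View pics/side0.png

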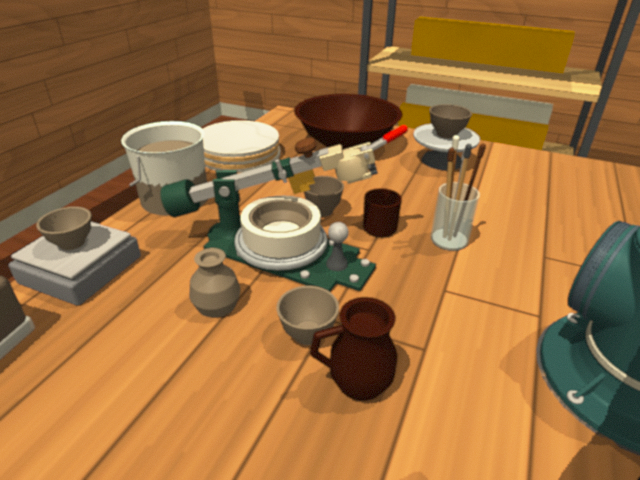

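Top view (viewed 1, side 2): ball at (368,251), mould at (369,187), knob (428,174), red grip (487,273). The arm is swung to the right, towards −y. In the side view the ball is at (339,231) and the grip at (397,134).

```bash
python3 - <<'E'
from h import *
from scipy.optimize import least_squares
C={}
for n in("top","side"):
    d=np.load(f"pics/{n}0.npz"); W=d["W"]; im=d["im"].astype(int)
    r,g,b=im[...,0],im[...,1],im[...,2]
    red=(r>150)&(g<60)&(b<60)&(W[...,2]>.1)
    P=W[red]; print(n,"red",len(P),P.mean(0)); c=P.mean(0); u=np.linalg.svd(P-c)[2][0]; s=(P-c)@u; print(" dir",u,"ends",c+u*s.min(),c+u*s.max())
    v,uu={"top":(251,368),"side":(231,339)}[n]
    B=W[v-12:v+13,uu-12:uu+13].reshape(-1,3); B=B[(B[:,2]>.08)&(B[:,2]<.12)]
    f=lambda p:np.linalg.norm(B-p,axis=1)-.02
    q=least_squares(f,np.r_[B[:,:2].mean(0),.092],loss="soft_l1",f_scale=.001); print(" ball",q.x,np.abs(q.fun).mean(),len(B))
d=np.load("pics/top0.npz");W=d["W"]
for v,u in [(187,369),(174,428),(170,428),(68,350),(100,378),(125,395),(155,410),(200,436),(215,445),(232,455),(245,465),(255,473),(262,478),(273,487),(282,494),(190,470),(268,462),(270,270),(173,268),(330,235),(233,335),(264,330),(264,404),(288,345),(355,490),(380,528),(350,525)]:
    print((u,v),W[v-1:v+2,u-1:u+2].reshape(-1,3).mean(0).round(3))
E
```

```text
top red 309 [ 0.48205599 -0.22176977  0.24992476]
 dir [-0.77431821 -0.38436823  0.50268516] ends [ 0.50208567 -0.21182713  0.23692155] [ 0.46431356 -0.23057704  0.26144309]
 ball [ 0.53463271 -0.06170508  0.09239429] 0.0007136469480177849 376
side red 160 [ 0.48222241 -0.2155708   0.24348774]
 dir [ 0.79140789  0.34276384 -0.5061487 ] ends [ 0.46321951 -0.22380108  0.25564113] [ 0.50126067 -0.20732521  0.23131173]
 ball [ 0.53436287 -0.05953451  0.08990105] 0.0008005580457034735 324
(369, 187) [ 0.662 -0.069  0.052]
(428, 174) [nan nan nan]
(428, 170) [ 0.645 -0.147  0.228]
(350, 68) [ 0.864 -0.034  0.135]
(378, 100) [ 0.8   -0.083  0.139]
(395, 125) [ 0.746 -0.109  0.158]
(410, 155) [ 0.683 -0.128  0.183]
(436, 200) [ 0.601 -0.162  0.206]
(445, 215) [ 0.576 -0.174  0.21 ]
(455, 232) [ 0.55  -0.189  0.206]
(465, 245) [ 0.528 -0.201  0.214]
(473, 255) [ 0.511 -0.209  0.225]
(478, 262) [ 0.499 -0.212  0.238]
(487, 273) [ 0.482 -0.22   0.25 ]
(494, 282) [ 0.469 -0.226  0.259]
(470, 190) [ 0.661 -0.276  0.013]
(462, 268) [ 0.504 -0.253  0.007]
(270, 270) [0.507 0.13  0.009]
(268, 173) [0.678 0.119 0.11 ]
(235, 330) [0.397 0.176 0.119]
(335, 233) [ 0.577 -0.002  0.02 ]
(330, 264) [0.517 0.009 0.001]
(404, 264) [ 0.515 -0.139  0.001]
(345, 288) [ 0.468 -0.02   0.009]
(490, 355) [ 0.345 -0.27   0.091]
(528, 380) [ 0.317 -0.3    0.173]
(525, 350) [ 0.371 -0.271  0.239]
```

```bash
cat >> h.py <<'E'
from scipy.spatial.transform import Rotation as Ro
def rows(T0,T1,n,grip):
    "n equal rows (constant twist) from pose (p,R) T0 to T1"
    from scipy.linalg import logm
    A=np.eye(4);A[:3,:3]=T0[1];A[:3,3]=T0[0];B=np.eye(4);B[:3,:3]=T1[1];B[:3,3]=T1[0]
    L=np.real(logm(np.linalg.inv(A)@B))/n
    # one row: translation then rotation
    from scipy.linalg import expm
    S=expm(L); return np.r_[S[:3,3],np.degrees(Ro.from_matrix(S[:3,:3]).as_rotvec())]
E
python3 - <<'E'
from h import *
from scipy.optimize import least_squares
d=np.load("pics/top0.npz"); W=d["W"].reshape(-1,3); W=W[~np.isnan(W[:,0])]; im=d["im"]
ball=np.array([.5345,-.0606,.091])
# wheel / mould : points
for lo,hi,rr,nm in((.036,.045,.096,"wheel"),(.088,.102,.08,"mould")):
    P=W[(W[:,2]>lo)&(W[:,2]<hi)&(np.hypot(W[:,0]-.66,W[:,1]+.07)<.115)]
    c=np.array([.66,-.07])
    for _ in range(30):
        v=P[:,:2]-c;a=np.degrees(np.arctan2(v[:,1],v[:,0]));r=np.hypot(*v.T)
        E=[]
        for k in range(-180,180,6):
            m=(a>=k)&(a<k+6)
            if m.sum()>2 and r[m].max()>rr-.012: E.append(P[m][r[m].argmax(),:2])
        E=np.array(E); q=least_squares(lambda p:np.hypot(*(E-p[:2]).T)-p[2],np.r_[c,rr],loss="soft_l1",f_scale=.002); c=q.x[:2]
    print(nm,q.x,len(E))
# side+top grey bar points & fit line
ds=np.load("pics/side0.npz")
def fit(W,name):
    o=np.array([-.924,-.381]);t=np.array([.381,-.924]);h=np.array([.793,-.086])
    v=W[...,:2]-h;r=v@o;s=v@t
    for a,b in((.04,.075),(.11,.15),(.205,.235),(.24,.28)):
        m=(r>a)&(r<b)&(np.abs(s)<.03)&(W[...,2]>.10)
        Q=W[m]; z=Q[:,2]; top=Q[z>np.percentile(z,40)]
        print(name,a,len(Q),"mean",Q.mean(0).round(4),"top",top.mean(0).round(4),"s range",np.percentile(s[m],[3,97]).round(4))
    k=(r>.13)&(r<.20)&(np.abs(s)<.03)&(W[...,2]>.215); print("knob",W[k].mean(0),W[k].max(0),W[k].min(0))
fit(d["W"],"top");fit(ds["W"],"side")
E
```

```text
wheel [ 0.66481313 -0.07016862  0.09576656] 44
mould [ 0.66185003 -0.06781942  0.07930928] 54
top 0.04 320 mean [ 0.737  -0.1017  0.1568] top [ 0.7336 -0.1059  0.1613] s range [-0.0167  0.007 ]
top 0.11 595 mean [ 0.6715 -0.1278  0.1816] top [ 0.6713 -0.1319  0.192 ] s range [-0.0287  0.0132]
top 0.205 531 mean [ 0.5886 -0.1694  0.2048] top [ 0.5876 -0.1741  0.2097] s range [-0.0167  0.0194]
top 0.24 1036 mean [ 0.5513 -0.1819  0.1984] top [ 0.5529 -0.1901  0.2057] s range [-0.0273  0.0266]
knob [ 0.64109326 -0.14688166  0.22534644] [ 0.66412827 -0.12651028  0.23283096] [ 0.62181256 -0.17039408  0.21512523]
side 0.04 274 mean [ 0.7342 -0.0947  0.1486] top [ 0.7338 -0.0975  0.155 ] s range [-0.0206  0.0031]
side 0.11 579 mean [ 0.6644 -0.1279  0.1631] top [ 0.6654 -0.1256  0.1816] s range [-0.0284  0.0057]
side 0.205 408 mean [ 0.5834 -0.1589  0.1887] top [ 0.5855 -0.1613  0.2   ] s range [-0.0222  0.0115]
side 0.24 639 mean [ 0.5459 -0.1708  0.1858] top [ 0.5484 -0.1769  0.1981] s range [-0.0294  0.0187]
knob [ 0.63782554 -0.13791152  0.22179079] [ 0.66156358 -0.12399491  0.22792747] [ 0.62181586 -0.15780353  0.21510683]
```

```bash
cat >> h.py <<'E'
np.set_printoptions(precision=4,suppress=True)
ball=np.array([.5345,-.0606,.091]); H=np.array([.794,-.0797,.127]); up=np.array([0,0,1.])
def od(al): return np.array([-np.cos(np.radians(al)),-np.sin(np.radians(al)),0])
def arm(al,phi,r,z): # arm-frame point -> world
    return H+od(al)*(r*np.cos(phi)-z*np.sin(phi))+up*(r*np.sin(phi)+z*np.cos(phi))
def tool(al,p): # tool pitched p deg below horizontal, pointing inward (p=90 down)
    o=od(al);p=np.radians(p);z=-o*np.cos(p)-up*np.sin(p); y=np.cross(up,o)*-1
    return np.c_[np.cross(y,z),y,z]
def grasp(al,phi,hd,p,L): # TCP gripping handle at L from pin; hd handle angle rad
    e=phi+np.radians(12)+hd; pin=arm(al,phi,.296,-.013)
    R=tool(al,p); return pin+L*(od(al)*np.cos(e)+up*np.sin(e))+.019*R[:,2],R
E
python3 - <<'E'
from h import *
s=read_state(); T0=(s["position"],s["tcp_rot"])
G=grasp(24.8,.31,0,45,.078); P=(G[0]-.09*G[1][:,2],G[1])
A=(np.array([.30,.36,.40]),Ro.from_euler("z",0).as_matrix()@T0[1])
print(tool(24.8,90)); print("G",G,"P",P[0])
# waypoints: up/around, tool turned progressively
R90=tool(24.8,90)
W1=(np.array([.45,.10,.42]),Ro.from_rotvec(Ro.from_matrix(R90@T0[1].T).as_rotvec()*.6).as_matrix()@T0[1])
W2=(np.array([.40,-.20,.42]),tool(24.8,70))
for a,b,n in((T0,A,10),(A,W1,10),(W1,W2,10),(W2,P,10),(P,G,10)): print(n,rows(a,b,n,1).round(4))
E
```

```text
[[-0.9078 -0.4195  0.    ]
 [-0.4195  0.9078  0.    ]
 [-0.     -0.     -1.    ]]
G (array([ 0.4852, -0.2224,  0.2302]), array([[-0.6419, -0.4195,  0.6419],
       [-0.2966,  0.9078,  0.2966],
       [-0.7071, -0.    , -0.7071]])) P [ 0.4275 -0.2491  0.2938]
10 [-0.0185 -0.0095 -0.0169 -0.      0.      0.    ]
10 [-0.0175 -0.0247 -0.002  -0.0029 -0.0018 -2.4773]
10 [ 0.0129 -0.0276 -0.0023 -0.2901 -1.9873 -1.6344]
10 [ 0.0062 -0.0056  0.0111  0.     -2.5     0.    ]
10 [ 0.     0.     0.009  0.    -0.    -0.   ]
```

Call:
play_rows([
  [[-0.0185, -0.0095, -0.017, 0, 0, 0, 1], [-0.0185, -0.0095, -0.017, 0, 0, 0, 1], [-0.0185, -0.0095, -0.017, 0, 0, 0, 1], [-0.0185, -0.0095, -0.017, 0, 0, 0, 1], [-0.0185, -0.0095, -0.017, 0, 0, 0, 1], [-0.0185, -0.0095, -0.017, 0, 0, 0, 1], [-0.0185, -0.0095, -0.017, 0, 0, 0, 1], [-0.0185, -0.0095, -0.017, 0, 0, 0, 1], [-0.0185, -0.0095, -0.017, 0, 0, 0, 1], [-0.0185, -0.0095, -0.017, 0, 0, 0, 1]],
])

```text
time_s: 0.93
position: [0.2999, 0.3589, 0.402]
tcp_rot: [[-0.959, 0.284, -0.0], [0.284, 0.959, -0.0], [0.0, -0.0, -1.0]]
force: [0.4, 0.3, 0.2]
finger_gap: 0.0855
```

Call:
play_rows([
  [[-0.0175, -0.0247, -0.002, 0, 0, -2.5, 1], [-0.0175, -0.0247, -0.002, 0, 0, -2.5, 1], [-0.0175, -0.0247, -0.002, 0, 0, -2.5, 1], [-0.0175, -0.0247, -0.002, 0, 0, -2.5, 1], [-0.0175, -0.0247, -0.002, 0, 0, -2.5, 1], [-0.0175, -0.0247, -0.002, 0, 0, -2.5, 1], [-0.0175, -0.0247, -0.002, 0, 0, -2.5, 1], [-0.0175, -0.0247, -0.002, 0, 0, -2.5, 1], [-0.0175, -0.0247, -0.002, 0, 0, -2.5, 1], [-0.0175, -0.0247, -0.002, 0, 0, -2.5, 1]],
])

```text
time_s: 1.77
position: [0.4504, 0.0984, 0.4214]
tcp_rot: [[-0.989, -0.15, -0.0], [-0.15, 0.989, 0.0], [0.0, 0.0, -1.0]]
force: [0.5, 1.7, 1.0]
finger_gap: 0.0857
```

Call:
play_rows([
  [[0.0129, -0.0276, -0.0023, -0.3, -2, -1.6, 1], [0.0129, -0.0276, -0.0023, -0.3, -2, -1.6, 1], [0.0129, -0.0276, -0.0023, -0.3, -2, -1.6, 1], [0.0129, -0.0276, -0.0023, -0.3, -2, -1.6, 1], [0.0129, -0.0276, -0.0023, -0.3, -2, -1.6, 1], [0.0129, -0.0276, -0.0023, -0.3, -2, -1.6, 1], [0.0129, -0.0276, -0.0023, -0.3, -2, -1.6, 1], [0.0129, -0.0276, -0.0023, -0.3, -2, -1.6, 1], [0.0129, -0.0276, -0.0023, -0.3, -2, -1.6, 1], [0.0129, -0.0276, -0.0023, -0.3, -2, -1.6, 1]],
])

```text
time_s: 2.6
position: [0.3991, -0.2015, 0.4213]
tcp_rot: [[-0.852, -0.419, 0.314], [-0.392, 0.908, 0.146], [-0.347, 0.001, -0.938]]
force: [1.4, 0.5, 0.8]
finger_gap: 0.0854
```

Call:
play_rows([
  [[0.0062, -0.0055, 0.011, 0, -2.5, 0, 1], [0.0062, -0.0055, 0.011, 0, -2.5, 0, 1], [0.0062, -0.0055, 0.011, 0, -2.5, 0, 1], [0.0062, -0.0055, 0.011, 0, -2.5, 0, 1], [0.0062, -0.0055, 0.011, 0, -2.5, 0, 1], [0.0062, -0.0055, 0.011, 0, -2.5, 0, 1], [0.0062, -0.0055, 0.011, 0, -2.5, 0, 1], [0.0062, -0.0055, 0.011, 0, -2.5, 0, 1], [0.0062, -0.0055, 0.011, 0, -2.5, 0, 1], [0.0062, -0.0055, 0.011, 0, -2.5, 0, 1]],
])

```text
time_s: 3.43
position: [0.4266, -0.2481, 0.295]
tcp_rot: [[-0.64, -0.418, 0.645], [-0.292, 0.909, 0.298], [-0.71, 0.003, -0.704]]
force: [-0.4, 0.9, 0.4]
finger_gap: 0.0857
```

```bash
python3 - <<'E'
from h import *
s=read_state(); print(s["position"],s["joints"])
G=grasp(24.8,.31,0,45,.078); print(rows((s["position"],s["tcp_rot"]),G,10,1))
a=snap("top");b=snap("side")
cv2.imwrite("pics/a1.png",np.hstack([cv2.resize(a["image"][150:350,380:580],(400,400)),cv2.resize(b["image"][30:230,280:480],(400,400))])[:,:,::-1])
E
```

```text
[ 0.4266 -0.2481  0.295 ] [-65.3189   4.5509 -19.4437  66.1647  45.2747 -90.0031]
[ 0.0001 -0.0001  0.0091  0.0028  0.0275 -0.0194]
```

View pics/a1.png

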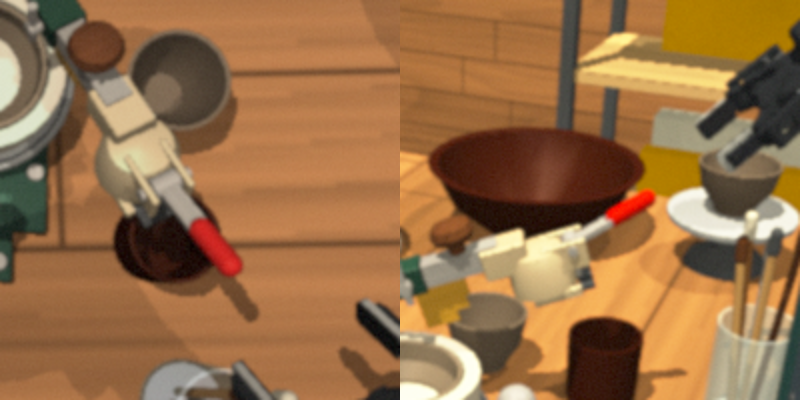

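Crops show: grip end at about (235,270) in the left one, fingers at about (240,375) and (375,320), roughly behind it. I'll check the projection of the pose on the picture.

```bash
python3 - <<'E'
from h import *
s=read_state(); p,R=s["position"],s["tcp_rot"]
for n,(x0,y0,dx) in {"top":(380,150,0),"side":(280,30,400)}.items():
    g=snap(n)
    K=np.array([[g["fx"],0,g["cx"]],[0,g["fy"],g["cy"]],[0,0,1]])
    pts=[p,p+.043*R[:,1]-.013*R[:,2],p-.043*R[:,1]-.013*R[:,2],p+.09*R[:,2]]
    q=cv2.projectPoints(np.array(pts),np.array(g["rvec"],float),np.array(g["tvec"],float),K,None)[0][:,0]
    print(n,((q-[x0,y0])*2+[dx,0]).round())
    im=g["image"].astype(int); W=g["W"]; red=(im[...,0]>150)&(im[...,1]<60)&(im[...,2]<60)&(W[...,2]>.1)
    print(W[red].mean(0))
    v=(W-p)@R; m=(np.abs(v[...,1])<.065)&(np.abs(v[...,0])<.02)&(v[...,2]>-.03)&(v[...,2]<.01)
    for sg in(1,-1):
        k=m&(sg*v[...,1]>0); print(sg,k.sum(),v[k].min(0),v[k].max(0))
E
```

```text
top [[282. 326.]
 [237. 367.]
 [352. 310.]
 [206. 245.]]
[ 0.4821 -0.2216  0.2498]
1 119 [-0.0137  0.0411 -0.0299] [ 0.0057  0.0558 -0.0141]
-1 164 [-0.0141 -0.0571 -0.03  ] [ 0.0094 -0.0425 -0.0129]
side [[701. 154.]
 [722. 160.]
 [702. 130.]
 [628. 216.]]
[ 0.4818 -0.2155  0.2426]
1 132 [-0.0128  0.0402 -0.0299] [ 0.0102  0.0598 -0.0118]
-1 111 [-0.0124 -0.0488 -0.0299] [ 0.0097 -0.0381 -0.0116]
```

The target lands on the grip in both views. Advancing and closing.

Call:
play_rows([
  [[0, 0, 0.01, 0, 0, 0, 1], [0, 0, 0.01, 0, 0, 0, 1], [0, 0, 0.01, 0, 0, 0, 1], [0, 0, 0.01, 0, 0, 0, 1], [0, 0, 0.01, 0, 0, 0, 1], [0, 0, 0.01, 0, 0, 0, 1], [0, 0, 0.01, 0, 0, 0, 1], [0, 0, 0.01, 0, 0, 0, 1], [0, 0, 0.01, 0, 0, 0, 1], [0, 0, 0, 0, 0, 0, 1]],
])

```text
time_s: 4.47
position: [0.4851, -0.2204, 0.2325]
tcp_rot: [[-0.641, -0.419, 0.643], [-0.295, 0.908, 0.298], [-0.708, 0.002, -0.706]]
force: [0.1, -0.3, 0.6]
finger_gap: 0.0854
```

Call:
play_rows([
  [[0, 0, 0, 0, 0, 0, 0.6], [0, 0, 0, 0, 0, 0, 0.4], [0, 0, 0, 0, 0, 0, 0.2], [0, 0, 0, 0, 0, 0, 0], [0, 0, 0, 0, 0, 0, 0], [0, 0, 0, 0, 0, 0, 0], [0, 0, 0, 0, 0, 0, 0], [0, 0, 0, 0, 0, 0, 0], [0, 0, 0, 0, 0, 0, 0], [0, 0, 0, 0, 0, 0, 0]],
])

```text
time_s: 5.3
position: [0.4844, -0.2216, 0.2324]
tcp_rot: [[-0.642, -0.417, 0.643], [-0.293, 0.909, 0.297], [-0.709, 0.002, -0.705]]
force: [-5.6, -3.0, 3.2]
finger_gap: 0.016
```

```bash
python3 - <<'E'
from h import *
s=read_state(); p,R=s["position"],s["tcp_rot"]; print(p,s["force"],s["moment"],s["finger_gap"],s["joints"])
# raise: rotate about pin by 60 deg (handle up)
pin=arm(24.8,.31,.296,-.013); y=R[:,1]
Q=Ro.from_rotvec(tool(24.8,90)[:,1]*np.radians(-63)).as_matrix()
for sg in(1,-1):
  Q=Ro.from_rotvec(tool(24.8,90)[:,1]*np.radians(63*sg)).as_matrix()
  T1=(pin+Q@(p-pin),Q@R); print(T1[0],T1[1][:,2],rows((p,R),T1,20,0))
print("pin",pin)
E
```

```text
[ 0.4844 -0.2216  0.2324] [-5.6333 -3.0459  3.2282] [-0.297   0.9592  0.1205] 0.015987544911282965 [-56.4476   6.5431 -27.6449  47.1187  44.4647 -77.5008]
[ 0.5337 -0.1988  0.2662] [-0.2785 -0.1287 -0.9518] [-0.0032  0.     -0.001   0.0103  3.15   -0.0001]
[ 0.4893 -0.2193  0.1686] [0.8627 0.3986 0.3112] [ 0.0032 -0.      0.0011 -0.0103 -3.15    0.0001]
pin [ 0.5345 -0.1996  0.2049]
```

Call:
play_rows([
  [[-0.0032, 0, -0.001, 0, 3.15, 0, 0], [-0.0032, 0, -0.001, 0, 3.15, 0, 0], [-0.0032, 0, -0.001, 0, 3.15, 0, 0], [-0.0032, 0, -0.001, 0, 3.15, 0, 0], [-0.0032, 0, -0.001, 0, 3.15, 0, 0], [-0.0032, 0, -0.001, 0, 3.15, 0, 0], [-0.0032, 0, -0.001, 0, 3.15, 0, 0], [-0.0032, 0, -0.001, 0, 3.15, 0, 0], [-0.0032, 0, -0.001, 0, 3.15, 0, 0], [-0.0032, 0, -0.001, 0, 3.15, 0, 0]],
])

```text
time_s: 6.13
position: [0.5047, -0.2118, 0.2569]
tcp_rot: [[-0.884, -0.418, 0.211], [-0.406, 0.908, 0.101], [-0.234, 0.003, -0.972]]
force: [4.4, 1.8, -7.6]
finger_gap: 0.0161
```

```bash
python3 - <<'E'
from h import *
s=read_state(); p,R=s["position"],s["tcp_rot"]; print(p,R,s["force"],s["moment"],s["finger_gap"],s["joints"])
g=snap("side"); cv2.imwrite("pics/a2.png",cv2.resize(g["image"][30:280,180:480],(720,600))[:,:,::-1])
E
```

```text
[ 0.5047 -0.2118  0.2569] [[-0.8836 -0.418   0.2112]
 [-0.4057  0.9084  0.1005]
 [-0.2339  0.0031 -0.9723]] [ 4.4122  1.7898 -7.5527] [ 0.0177 -0.6053 -0.159 ] 0.016068513232792035 [-37.662   11.3943  -5.1543  67.2428  12.041  -61.6937]
```

View pics/a2.png

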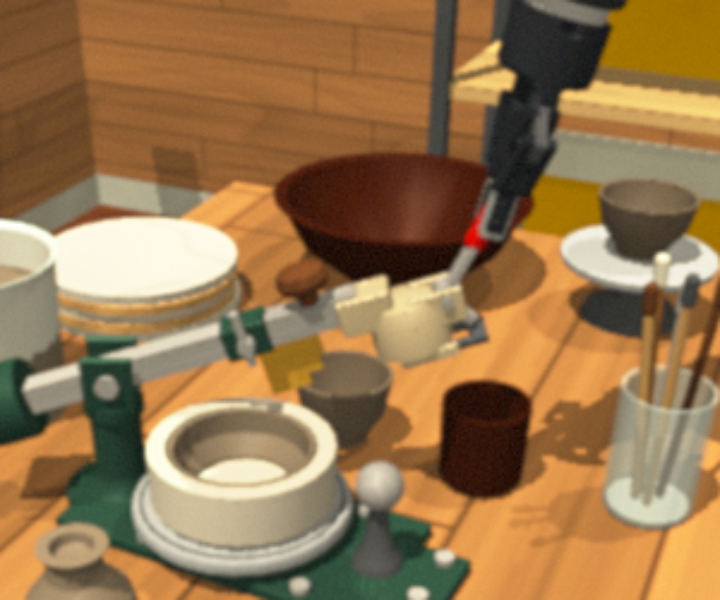

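The grip is held at (475,230) and the handle is half raised, with the arm still up. Continuing.

Call:
play_rows([
  [[-0.0032, 0, -0.001, 0, 3.15, 0, 0], [-0.0032, 0, -0.001, 0, 3.15, 0, 0], [-0.0032, 0, -0.001, 0, 3.15, 0, 0], [-0.0032, 0, -0.001, 0, 3.15, 0, 0], [-0.0032, 0, -0.001, 0, 3.15, 0, 0], [-0.0032, 0, -0.001, 0, 3.15, 0, 0], [-0.0032, 0, -0.001, 0, 3.15, 0, 0], [-0.0032, 0, -0.001, 0, 3.15, 0, 0], [-0.0032, 0, -0.001, 0, 3.15, 0, 0], [0, 0, 0, 0, 0, 0, 0]],
])

```text
time_s: 7.02
position: [0.5311, -0.1997, 0.265]
tcp_rot: [[-0.877, -0.419, -0.236], [-0.406, 0.908, -0.104], [0.258, 0.004, -0.966]]
force: [-0.2, -0.7, 1.7]
finger_gap: 0.0162
```

```bash
python3 - <<'E'
from h import *
s=read_state(); p,R=s["position"],s["tcp_rot"]; print(p,R,s["force"],s["moment"],s["finger_gap"],s["joints"])
g=snap("side"); cv2.imwrite("pics/a3.png",cv2.resize(g["image"][30:280,180:480],(720,600))[:,:,::-1])
# measure arm pitch/azimuth from bar/knob in top view
g=snap("top");W=g["W"]
v=W[...,:2]-H[:2]
for al in(24.8,):
    o=od(al)[:2];t=np.array([-o[1],o[0]]);r=v@o;q=v@t
    for a,b in((.04,.07),(.10,.13),(.205,.235)):
        m=(r>a)&(r<b)&(np.abs(q)<.03)&(W[...,2]>.12); z=W[m]; print(a,r[m].mean(),np.percentile(z[:,2],[50,75,90]),np.percentile(q[m],[3,97]))
E
```

```text
[ 0.5311 -0.1997  0.265 ] [[-0.8767 -0.4191 -0.2363]
 [-0.4059  0.9079 -0.1044]
 [ 0.2583  0.0043 -0.9661]] [-0.2423 -0.6672  1.7019] [ 0.005  -0.2588 -0.1782] 0.016210227464093483 [-23.3452  27.5094  20.0904  92.8792 -10.9231 -47.1663]
0.04 0.05522602734339896 [0.1567 0.16   0.1616] [-0.0137  0.0098]
0.1 0.11635153974575606 [0.1794 0.1825 0.185 ] [-0.029   0.0137]
0.205 0.21741404594926775 [0.2056 0.2073 0.2091] [-0.0197  0.0119]
```

View pics/a3.png

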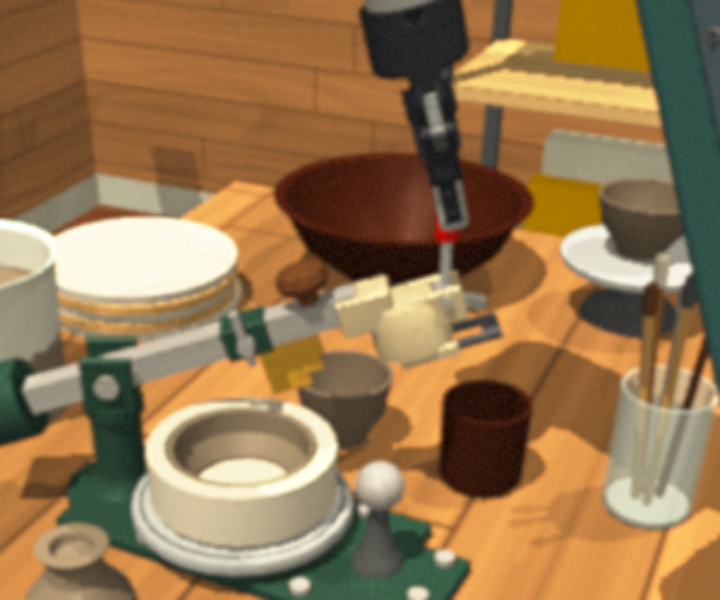

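Handle upright (grip at (447,235)), about 1.05 rad; arm still up. Now the swing about the pillar.

```bash
python3 - <<'E'
from h import *
s=read_state(); p,R=s["position"],s["tcp_rot"]
Q=Ro.from_rotvec([0,0,np.radians(-29)]).as_matrix()
T1=(H+Q@(p-H),Q@R); print(T1[0],rows((p,R),T1,20,0))
E
```

```text
[ 0.5057 -0.0573  0.2657] [-0.0001  0.0073 -0.     -0.3655 -0.0055  1.4032]
```

Call:
play_rows([
  [[-0.0001, 0.0073, 0, -0.37, 0, 1.4, 0], [-0.0001, 0.0073, 0, -0.37, 0, 1.4, 0], [-0.0001, 0.0073, 0, -0.37, 0, 1.4, 0], [-0.0001, 0.0073, 0, -0.37, 0, 1.4, 0], [-0.0001, 0.0073, 0, -0.37, 0, 1.4, 0], [-0.0001, 0.0073, 0, -0.37, 0, 1.4, 0], [-0.0001, 0.0073, 0, -0.37, 0, 1.4, 0], [-0.0001, 0.0073, 0, -0.37, 0, 1.4, 0], [-0.0001, 0.0073, 0, -0.37, 0, 1.4, 0], [-0.0001, 0.0073, 0, -0.37, 0, 1.4, 0]],
])

```text
time_s: 7.95
position: [0.5084, -0.131, 0.2665]
tcp_rot: [[-0.953, -0.175, -0.248], [-0.17, 0.985, -0.041], [0.252, 0.003, -0.968]]
force: [3.6, -1.4, -6.5]
finger_gap: 0.016
```

Call:
play_rows([
  [[-0.0001, 0.0073, 0, -0.37, 0, 1.4, 0], [-0.0001, 0.0073, 0, -0.37, 0, 1.4, 0], [-0.0001, 0.0073, 0, -0.37, 0, 1.4, 0], [-0.0001, 0.0073, 0, -0.37, 0, 1.4, 0], [-0.0001, 0.0073, 0, -0.37, 0, 1.4, 0], [-0.0001, 0.0073, 0, -0.37, 0, 1.4, 0], [-0.0001, 0.0073, 0, -0.37, 0, 1.4, 0], [-0.0001, 0.0073, 0, -0.37, 0, 1.4, 0], [-0.0001, 0.0073, 0, -0.37, 0, 1.4, 0], [-0.0001, 0.0073, 0, -0.37, 0, 1.4, 0]],
])

```text
time_s: 8.78
position: [0.5045, -0.0584, 0.2665]
tcp_rot: [[-0.965, 0.076, -0.252], [0.073, 0.997, 0.023], [0.253, 0.004, -0.967]]
force: [0.3, -1.3, -6.0]
finger_gap: 0.0161
```

```bash
cat > m.py <<'E'
from h import *
import sys
def measure(al0):
    s=read_state(); p,R=s["position"],s["tcp_rot"]; print("t",s["time_s"],p,"F",s["force"],"M",s["moment"],s["finger_gap"],"J",s["joints"]); print(R)
    tt={}
    for n in("top","side"):
        g=snap(n);W=g["W"];tt[n]=g
        v=W[...,:2]-H[:2]
        o=od(al0)[:2];t=np.array([-o[1],o[0]]);r=v@o;q=v@t
        for a,b in((.04,.07),(.10,.125),(.205,.235)):
            m=(r>a)&(r<b)&(np.abs(q)<.02)&(W[...,2]>.117); z=W[m]
            if len(z)>10: print(n,a,len(z),r[m].mean(),"z",np.percentile(z[:,2],[50,90]),"s",np.percentile(q[m],[3,97]),np.percentile(q[m],[3,97]).mean())
    return tt
E
python3 - <<'E'
from m import *
g=measure(-4.2)
a=g["top"]["image"][50:300,230:480];b=g["side"]["image"][50:300,200:450]
cv2.imwrite("pics/a4.png",np.hstack([cv2.resize(a,(400,400)),cv2.resize(b,(400,400))])[:,:,::-1])
E
```

```text
t 8.7833 [ 0.5045 -0.0584  0.2665] F [ 0.341  -1.2837 -6.0397] M [-0.7402 -0.7895  0.0954] 0.016109913162859257 J [-14.4699  23.9631  14.1045  94.6131  -2.3458  -9.8152]
[[-0.9647  0.0764 -0.252 ]
 [ 0.073   0.9971  0.0228]
 [ 0.253   0.0035 -0.9675]]
top 0.205 4036 0.21891762170742707 z [0.7236 0.733 ] s [-0.0189  0.0188] -2.9184533024230463e-05
side 0.04 185 0.05465793601087272 z [0.1475 0.1561] s [-0.0175  0.0061] -0.005713324483007691
side 0.1 82 0.11381685127150924 z [0.1758 0.1797] s [-0.0199  0.0105] -0.004664583700385586
side 0.205 192 0.21915223563775396 z [0.2034 0.209 ] s [-0.0199  0.0102] -0.004849148407802578
```

View pics/a4.png

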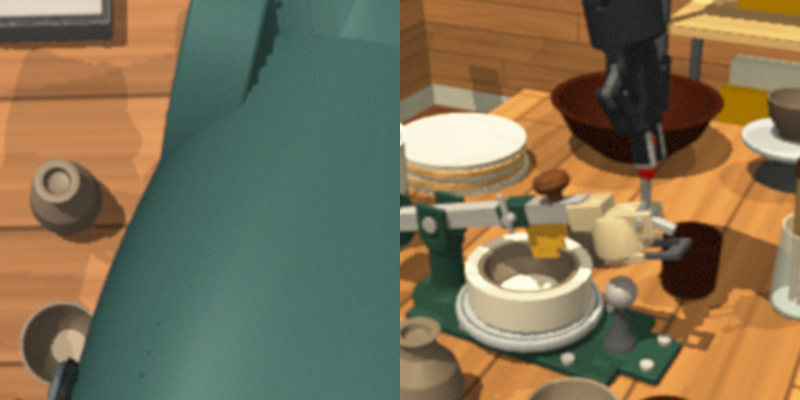

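Handle grip at (648,165) in the right crop, coupler above the ball at (620,290), bar in line. Lowering about the hinge, most of the way first.

```bash
python3 - <<'E'
from h import *
s=read_state(); p,R=s["position"],s["tcp_rot"]
ax=np.cross(od(-4.2),up)  # rotation raising: o->up about o x up
Q=Ro.from_rotvec(-ax*np.radians(15)).as_matrix()
T1=(H+Q@(p-H),Q@R); print(T1[0],rows((p,R),T1,10,0))
E
```

```text
[ 0.4784 -0.056   0.1866] [ 0.0015 -0.      0.0083 -0.001  -1.5    -0.0066]
```

Call:
play_rows([
  [[0.0015, 0, 0.0083, 0, -1.5, 0, 0], [0.0015, 0, 0.0083, 0, -1.5, 0, 0], [0.0015, 0, 0.0083, 0, -1.5, 0, 0], [0.0015, 0, 0.0083, 0, -1.5, 0, 0], [0.0015, 0, 0.0083, 0, -1.5, 0, 0], [0.0015, 0, 0.0083, 0, -1.5, 0, 0], [0.0015, 0, 0.0083, 0, -1.5, 0, 0], [0.0015, 0, 0.0083, 0, -1.5, 0, 0], [0.0015, 0, 0.0083, 0, -1.5, 0, 0], [0.0015, 0, 0.0083, 0, -1.5, 0, 0]],
])

```text
time_s: 9.72
position: [0.4785, -0.0564, 0.187]
tcp_rot: [[-0.997, 0.074, 0.008], [0.074, 0.997, 0.002], [-0.008, 0.003, -1.0]]
force: [2.8, -0.5, 2.6]
finger_gap: 0.0162
```

```bash
python3 - <<'E'
from m import *
g=measure(-4.2)
b=g["side"]["image"][100:300,220:420]
cv2.imwrite("pics/a5.png",cv2.resize(b,(600,600))[:,:,::-1])
E
```

```text
t 9.7167 [ 0.4785 -0.0564  0.187 ] F [ 2.8105 -0.4831  2.5559] M [-0.0402 -0.4528 -0.1042] 0.016232981132250947 J [-16.5909  11.6451 -14.4882  63.4555   0.2701 -12.3637]
[[-0.9972  0.0737  0.0082]
 [ 0.0737  0.9973  0.0025]
 [-0.008   0.0031 -1.    ]]
top 0.04 233 0.055171874066861526 z [0.1424 0.1445] s [-0.0132  0.0101] -0.0015444788405744809
top 0.1 21 0.11153002990695253 z [0.1473 0.1494] s [-0.0178 -0.0128] -0.015317013750624896
side 0.04 201 0.05504976771175889 z [0.1352 0.1401] s [-0.0172  0.0066] -0.0052996637879123044
side 0.1 87 0.11267407213523907 z [0.1445 0.146 ] s [-0.0197  0.0099] -0.004943604541089744
side 0.205 241 0.21980627880922868 z [0.1451 0.1473] s [-0.0199  0.0098] -0.005028527418756197
```

View pics/a5.png

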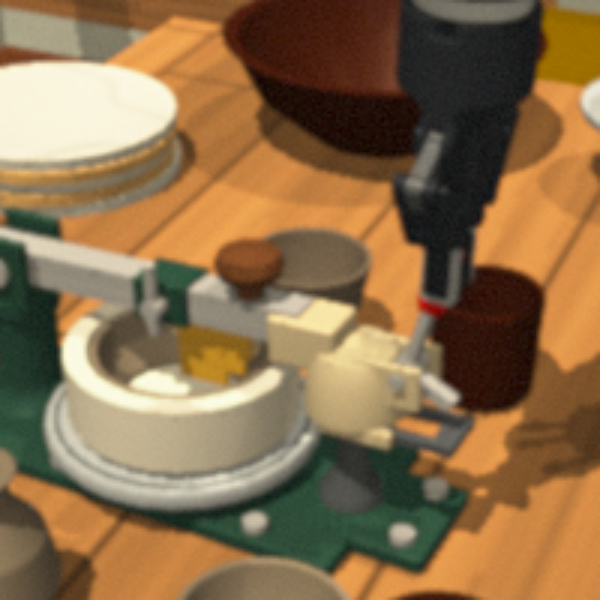

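The ball is entering the socket: coupler at (350,390) over the neck at (350,480). Profile is inside the mould. Lowering the rest gently.

Call:
play_rows([
  [[0.0003, 0, 0.0015, 0, -0.28, 0, 0], [0.0003, 0, 0.0015, 0, -0.28, 0, 0], [0.0003, 0, 0.0015, 0, -0.28, 0, 0], [0.0003, 0, 0.0015, 0, -0.28, 0, 0], [0.0003, 0, 0.0015, 0, -0.28, 0, 0], [0.0003, 0, 0.0015, 0, -0.28, 0, 0], [0.0003, 0, 0.0015, 0, -0.28, 0, 0], [0.0003, 0, 0.0015, 0, -0.28, 0, 0], [0, 0, 0, 0, 0, 0, 0], [0, 0, 0, 0, 0, 0, 0]],
])

```text
time_s: 10.65
position: [0.4765, -0.0556, 0.1744]
tcp_rot: [[-0.996, 0.074, 0.043], [0.074, 0.997, 0.0], [-0.043, 0.003, -0.999]]
force: [3.5, -1.1, -0.0]
finger_gap: 0.0162
```

```bash
python3 - <<'E'
from m import *
g=measure(-4.2)
E
```

```text
t 10.65 [ 0.4765 -0.0556  0.1744] F [ 3.5266 -1.1177 -0.0038] M [-0.5761 -0.585  -0.1472] 0.016201609277919478 J [-16.8395  10.4784 -18.144   59.0036   0.7239 -12.5637]
[[-0.9963  0.0742  0.0433]
 [ 0.0743  0.9972  0.0001]
 [-0.0432  0.0033 -0.9991]]
top 0.04 237 0.0549523442636161 z [0.1402 0.1421] s [-0.0132  0.0102] -0.0014936788195584532
top 0.1 250 0.1136402675948617 z [0.1431 0.145 ] s [-0.0176  0.0144] -0.0015991299845831567
side 0.04 188 0.05535591407578792 z [0.1349 0.1378] s [-0.0174  0.0066] -0.005415124646656043
side 0.1 85 0.11239355267511798 z [0.1402 0.1414] s [-0.0197  0.0111] -0.0043244319607613005
side 0.205 221 0.21885190863170087 z [0.1373 0.1598] s [-0.0197  0.0102] -0.004742278407129228
```

Call:
play_rows([
  [[0.0001, 0, 0.001, 0, -0.18, 0, 0], [0.0001, 0, 0.001, 0, -0.18, 0, 0], [0.0001, 0, 0.001, 0, -0.18, 0, 0], [0.0001, 0, 0.001, 0, -0.18, 0, 0], [0, 0, 0, 0, 0, 0, 0], [0, 0, 0, 0, 0, 0, 0], [0, 0, 0, 0, 0, 0, 0], [0, 0, 0, 0, 0, 0, 0], [0, 0, 0, 0, 0, 0, 0], [0, 0, 0, 0, 0, 0, 0]],
])

```text
time_s: 11.58
position: [0.4762, -0.0556, 0.1712]
tcp_rot: [[-0.996, 0.074, 0.057], [0.074, 0.997, -0.001], [-0.057, 0.003, -0.998]]
force: [-4.8, -1.6, 16.4]
finger_gap: 0.016
```

Call:
play_rows([
  [[0.0001, 0, 0.001, 0, -0.18, 0, 0], [0.0001, 0, 0.001, 0, -0.18, 0, 0], [0.0001, 0, 0.001, 0, -0.18, 0, 0], [0, 0, 0, 0, 0, 0, 0], [0, 0, 0, 0, 0, 0, 0], [0, 0, 0, 0, 0, 0, 0], [0, 0, 0, 0, 0, 0, 0], [0, 0, 0, 0, 0, 0, 0], [0, 0, 0, 0, 0, 0, 0], [0, 0, 0, 0, 0, 0, 0]],
])

```text
time_s: 12.42
position: [0.4765, -0.0557, 0.1704]
tcp_rot: [[-0.995, 0.074, 0.069], [0.074, 0.997, -0.003], [-0.069, 0.002, -0.998]]
force: [-17.3, 1.2, 53.1]
finger_gap: 0.0161
```

```bash
python3 - <<'E'
from m import *
g=measure(-4.2)
E
```

```text
t 12.4167 [ 0.4765 -0.0557  0.1704] F [-17.3316   1.2007  53.0767] M [0.2159 2.6512 0.0654] 0.016114161015189227 J [-17.0114   9.6192 -20.0141  56.5345   0.9931 -12.7368]
[[-0.9949  0.0739  0.069 ]
 [ 0.0739  0.9973 -0.003 ]
 [-0.069   0.0021 -0.9976]]
top 0.04 238 0.05495314901119635 z [0.1395 0.1414] s [-0.0133  0.0102] -0.0015505430466961328
top 0.1 249 0.11359559975805386 z [0.1418 0.1439] s [-0.0179  0.0144] -0.0017769204383886444
side 0.04 179 0.055013607465902566 z [0.135  0.1375] s [-0.0174  0.0066] -0.005390196432086563
side 0.1 88 0.11159590222741973 z [0.1384 0.1402] s [-0.0198  0.0123] -0.0037461933582559953
side 0.205 222 0.2188595631542011 z [0.1352 0.1574] s [-0.0197  0.0108] -0.0044730389959743945
```

Hard stop reached: force rises steeply with 1 mm of travel, which is the seat. Relaxing slightly and checking.

Call:
play_rows([
  [[0, 0, -0.001, 0, 0.2, 0, 0], [0, 0, -0.001, 0, 0.2, 0, 0], [0, 0, 0, 0, 0, 0, 0], [0, 0, 0, 0, 0, 0, 0], [0, 0, 0, 0, 0, 0, 0], [0, 0, 0, 0, 0, 0, 0], [0, 0, 0, 0, 0, 0, 0], [0, 0, 0, 0, 0, 0, 0], [0, 0, 0, 0, 0, 0, 0], [0, 0, 0, 0, 0, 0, 0]],
])

```text
time_s: 13.35
position: [0.4763, -0.0556, 0.1709]
tcp_rot: [[-0.995, 0.074, 0.06], [0.074, 0.997, -0.002], [-0.06, 0.003, -0.998]]
force: [-5.8, 0.3, 25.8]
finger_gap: 0.0159
```

```bash
python3 - <<'E'
from m import *
g=measure(-4.2)
b=g["side"]["image"][100:300,220:420]
cv2.imwrite("pics/a6.png",cv2.resize(b,(600,600))[:,:,::-1])
s=read_state(); p,R=s["position"],s["tcp_rot"]
pin=arm(-4.2,0,.296,-.013); ax=np.cross(od(-4.2),up)
print("pin",pin,"p-pin",(p-pin)@np.c_[od(-4.2),up])
for n,dg in((20,40),(10,20)):
    Q=Ro.from_rotvec(-ax*np.radians(dg)).as_matrix()
    T1=(pin+Q@(p-pin),Q@R); print(T1[0],T1[1][:,2],rows((p,R),T1,n,0)); p,R=T1
E
```

```text
t 13.35 [ 0.4763 -0.0556  0.1709] F [-5.7935  0.3157 25.8287] M [-0.1217  0.9279 -0.0267] 0.01586032008825142 J [-16.9615   9.9175 -19.5101  57.2299   0.9135 -12.6877]
[[-0.9954  0.074   0.0604]
 [ 0.074   0.9973 -0.0018]
 [-0.0604  0.0027 -0.9982]]
top 0.04 235 0.05487203699928426 z [0.1394 0.1413] s [-0.0132  0.0101] -0.0015474581450894507
top 0.1 253 0.11358643264577517 z [0.142  0.1438] s [-0.0178  0.0142] -0.0017712406641656863
side 0.04 186 0.055087293168960404 z [0.1347 0.1373] s [-0.0174  0.0067] -0.005368064638638703
side 0.1 91 0.11220061251793512 z [0.1388 0.14  ] s [-0.0198  0.0114] -0.004187652385396694
side 0.205 219 0.21855975898814478 z [0.1351 0.1576] s [-0.0198  0.01  ] -0.004901322619691158
pin [ 0.4988 -0.058   0.114 ] p-pin [0.0226 0.0569]
[ 0.4451 -0.0534  0.143 ] [ 0.6862 -0.0477 -0.7259] [ 0.002  -0.      0.0007 -0.0019 -2.     -0.0054]
[ 0.4384 -0.0529  0.1228] [ 0.8924 -0.0628 -0.4468] [ 0.002  -0.      0.0007 -0.0019 -2.     -0.0054]
```

View pics/a6.png

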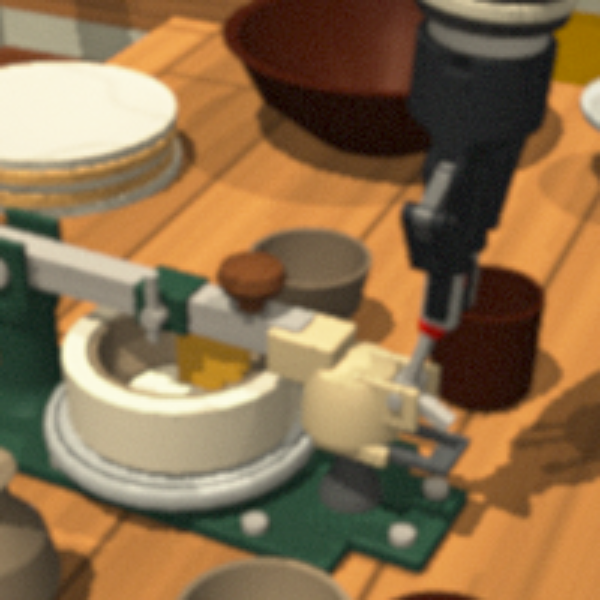

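Everything agrees: pin-to-TCP distance is 61.2 mm, as at the grasp, with the pin at its seated place, and the angle change matches. Handle ≈1.03 rad. Closing the handle on its arc.

Call:
play_rows([
  [[0.002, 0, 0.0007, 0, -2, 0, 0], [0.002, 0, 0.0007, 0, -2, 0, 0], [0.002, 0, 0.0007, 0, -2, 0, 0], [0.002, 0, 0.0007, 0, -2, 0, 0], [0.002, 0, 0.0007, 0, -2, 0, 0], [0.002, 0, 0.0007, 0, -2, 0, 0], [0.002, 0, 0.0007, 0, -2, 0, 0], [0.002, 0, 0.0007, 0, -2, 0, 0], [0.002, 0, 0.0007, 0, -2, 0, 0], [0.002, 0, 0.0007, 0, -2, 0, 0]],
])

```text
time_s: 14.28
position: [0.4579, -0.0543, 0.1599]
tcp_rot: [[-0.914, 0.074, 0.399], [0.069, 0.997, -0.028], [-0.4, 0.002, -0.917]]
force: [-22.5, -0.2, 35.4]
finger_gap: 0.0161
```

Call:
play_rows([
  [[0.002, 0, 0.0007, 0, -2, 0, 0], [0.002, 0, 0.0007, 0, -2, 0, 0], [0.002, 0, 0.0007, 0, -2, 0, 0], [0.002, 0, 0.0007, 0, -2, 0, 0], [0.002, 0, 0.0007, 0, -2, 0, 0], [0.002, 0, 0.0007, 0, -2, 0, 0], [0.002, 0, 0.0007, 0, -2, 0, 0], [0.002, 0, 0.0007, 0, -2, 0, 0], [0.002, 0, 0.0007, 0, -2, 0, 0], [0.002, 0, 0.0007, 0, -2, 0, 0]],
])

```text
time_s: 15.12
position: [0.4436, -0.0531, 0.142]
tcp_rot: [[-0.724, 0.076, 0.686], [0.056, 0.997, -0.051], [-0.688, 0.002, -0.726]]
force: [-43.0, -5.0, 36.7]
finger_gap: 0.0164
```

```bash
python3 - <<'E'
from h import *
s=read_state(); p,R=s["position"],s["tcp_rot"];pin=arm(-4.2,0,.296,-.013)
print(p,R,s["force"],s["joints"],(p-pin)@np.c_[od(-4.2),up])
E
```

```text
[ 0.4436 -0.0531  0.142 ] [[-0.724   0.0756  0.6856]
 [ 0.0562  0.9971 -0.0506]
 [-0.6875  0.0019 -0.7262]] [-42.9578  -5.0064  36.6815] [-27.7555 -10.2663 -66.0374  -6.7296  15.9328 -17.3934] [0.0554 0.028 ]
```

J3 is near its limit, so I'll release, come upright, and press the rest from above with shut fingers.

Call:
play_rows([
  [[0, 0, -0.001, 0, 0.3, 0, 0], [0, 0, -0.001, 0, 0.3, 0, 0.3], [0, 0, 0, 0, 0, 0, 0.6], [0, 0, 0, 0, 0, 0, 1], [0, 0, 0, 0, 0, 0, 1], [0, 0, 0, 0, 0, 0, 1], [0, 0, 0, 0, 0, 0, 1], [0, 0, 0, 0, 0, 0, 1], [0, 0, 0, 0, 0, 0, 1], [0, 0, 0, 0, 0, 0, 1]],
])

```text
time_s: 15.95
position: [0.4436, -0.053, 0.1432]
tcp_rot: [[-0.733, 0.074, 0.677], [0.057, 0.997, -0.048], [-0.678, 0.003, -0.735]]
force: [-0.8, 0.2, -0.7]
finger_gap: 0.0852
```

Call:
play_rows([
  [[0, 0, -0.003, 0, 4, 0, 1], [0, 0, -0.003, 0, 4, 0, 1], [0, 0, -0.005, 0, 4, 0, 1], [0, 0, -0.005, 0, 4, 0, 1], [0, 0, -0.005, 0, 4, 0, 1], [0, 0, -0.006, 0, 4, 0, 1], [0, 0, -0.008, 0, 4, 0, 1], [0, 0, -0.01, 0, 4, 0, 1], [0, 0, -0.012, 0, 4, 0, 1], [0, 0, -0.015, 0, 4, 0, 1]],
])

```text
time_s: 16.78
position: [0.4202, -0.0514, 0.2106]
tcp_rot: [[-0.996, 0.074, 0.044], [0.074, 0.997, 0.0], [-0.044, 0.003, -0.999]]
force: [0.0, -0.0, 0.5]
finger_gap: 0.0855
```

```bash
python3 - <<'E'
from m import *
g=measure(-4.2)
pin=arm(-4.2,0,.296,-.013); o=od(-4.2)
for n in g:
    W=g[n]["W"];im=g[n]["image"].astype(int); red=(im[...,0]>120)&(im[...,1]<60)&(im[...,2]<60)
    v=W-pin; m=red&(np.linalg.norm(v,axis=-1)<.13)
    P=v[m]; r=P@o; z=P[:,2]; print(n,len(P),"r",np.percentile(r,[2,50,98]),"z",z.mean(), "y",np.mean(P@np.cross(o,up)), "slope deg",np.degrees(np.arctan(np.polyfit(r,z,1)[0])) if len(P)>5 else None)
cv2.imwrite("pics/a7.png",cv2.resize(g["side"]["image"][100:300,220:420],(600,600))[:,:,::-1])
E
```

```text
t 16.7833 [ 0.4202 -0.0514  0.2106] F [ 0.0169 -0.0429  0.4833] M [-0.0484 -0.0149  0.0257] 0.08554418419631443 J [-18.5837   3.8444 -20.2706  63.5133   0.7984 -14.3175]
[[-0.9963  0.074   0.0437]
 [ 0.0741  0.9973  0.    ]
 [-0.0435  0.0033 -0.999 ]]
top 0.04 234 0.05475938437295253 z [0.1396 0.1414] s [-0.0133  0.01  ] -0.0016568412407405256
top 0.1 248 0.11346062922988392 z [0.142  0.1438] s [-0.018  0.014] -0.002036493544079137
top 0.205 383 0.2192541983435423 z [0.1383 0.1409] s [-0.0183  0.0158] -0.0012587858987978956
side 0.04 184 0.05505400853849886 z [0.1349 0.1373] s [-0.0178  0.006 ] -0.0058780576598496895
side 0.1 94 0.11209060224180893 z [0.1388 0.1403] s [-0.0197  0.0107] -0.004524733264693523
side 0.205 206 0.2187177830931755 z [0.1356 0.1558] s [-0.0197  0.01  ] -0.004886203749750883Traceback (most recent call last):
  File "<stdin>", line 7, in <module>
    return _quantile_unchecked(
        a, q, axis, out, overwrite_input, method, keepdims, weights)
    return _ureduce(a,
                    func=_quantile_ureduce_func,
    ...<5 lines>...
                    overwrite_input=overwrite_input,
                    method=method)
    r = func(a, **kwargs)
    result = _quantile(arr,
                       quantiles=q,
    ...<2 lines>...
                       out=out,
                       weights=wgt)
    slices_having_nans = np.isnan(arr[-1, ...])
                                  ~~~^^^^^^^^^
IndexError: index -1 is out of bounds for axis 0 with size 0
```

Call:
play_rows([
  [[0, 0, 0, 0, 0, 0, 0], [0, 0, 0, 0, 0, 0, 0], [0, 0, 0, 0, 0, 0, 0], [0, 0, 0, 0, 0, 0, 0], [0, 0, 0, 0, 0, 0, 0], [0, 0, 0, 0, 0, 0, 0], [0, 0, 0, 0, 0, 0, 0], [0, 0, 0, 0, 0, 0, 0], [0, 0, 0, 0, 0, 0, 0], [0, 0, 0, 0, 0, 0, 0]],
])

```text
time_s: 17.72
position: [0.4206, -0.0516, 0.2101]
tcp_rot: [[-0.996, 0.074, 0.048], [0.074, 0.997, -0.0], [-0.047, 0.003, -0.999]]
force: [0.9, 0.8, -0.5]
finger_gap: 0.0002
```

Call:
play_rows([
  [[0, 0, 0.006, 0, 0, 0, 0], [0, 0, 0.006, 0, 0, 0, 0], [0, 0, 0.006, 0, 0, 0, 0], [0, 0, 0.006, 0, 0, 0, 0], [0, 0, 0.006, 0, 0, 0, 0], [0, 0, 0.006, 0, 0, 0, 0], [0, 0, 0.006, 0, 0, 0, 0], [0, 0, 0.006, 0, 0, 0, 0], [0, 0, 0.006, 0, 0, 0, 0], [0, 0, 0.006, 0, 0, 0, 0]],
])

```text
time_s: 18.55
position: [0.4234, -0.0516, 0.1496]
tcp_rot: [[-0.996, 0.074, 0.047], [0.074, 0.997, -0.0], [-0.047, 0.003, -0.999]]
force: [-1.7, 0.3, 1.3]
finger_gap: -0.0002
```

Call:
play_rows([
  [[0, 0, 0.0015, 0, 0, 0, 0], [0, 0, 0.0015, 0, 0, 0, 0], [0, 0, 0.0015, 0, 0, 0, 0], [0, 0, 0.0015, 0, 0, 0, 0], [0, 0, 0, 0, 0, 0, 0], [0, 0, 0, 0, 0, 0, 0], [0, 0, 0, 0, 0, 0, 0], [0, 0, 0, 0, 0, 0, 0], [0, 0, 0, 0, 0, 0, 0], [0, 0, 0, 0, 0, 0, 0]],
])

```text
time_s: 19.38
position: [0.4238, -0.0516, 0.1443]
tcp_rot: [[-0.996, 0.074, 0.048], [0.074, 0.997, -0.0], [-0.048, 0.003, -0.999]]
force: [-0.0, -0.1, -0.0]
finger_gap: -0.0
```

Call:
play_rows([
  [[0, 0, 0.001, 0, 0, 0, 0], [0, 0, 0.001, 0, 0, 0, 0], [0, 0, 0.001, 0, 0, 0, 0], [0, 0, 0.001, 0, 0, 0, 0], [0, 0, 0, 0, 0, 0, 0], [0, 0, 0, 0, 0, 0, 0], [0, 0, 0, 0, 0, 0, 0], [0, 0, 0, 0, 0, 0, 0], [0, 0, 0, 0, 0, 0, 0], [0, 0, 0, 0, 0, 0, 0]],
])

```text
time_s: 20.22
position: [0.424, -0.0516, 0.1403]
tcp_rot: [[-0.996, 0.074, 0.048], [0.074, 0.997, -0.0], [-0.047, 0.003, -0.999]]
force: [0.2, -0.3, 0.2]
finger_gap: 0.0003
```

```bash
python3 - <<'E'
from h import *
s=read_state(); print(s["position"],s["force"],s["moment"])
g=snap("side"); cv2.imwrite("pics/a8.png",cv2.resize(g["image"][110:290,260:440],(600,600))[:,:,::-1])
E
```

```text
[ 0.424  -0.0516  0.1403] [ 0.1575 -0.2845  0.2103] [0.0341 0.0492 0.05  ]
```

View pics/a8.png

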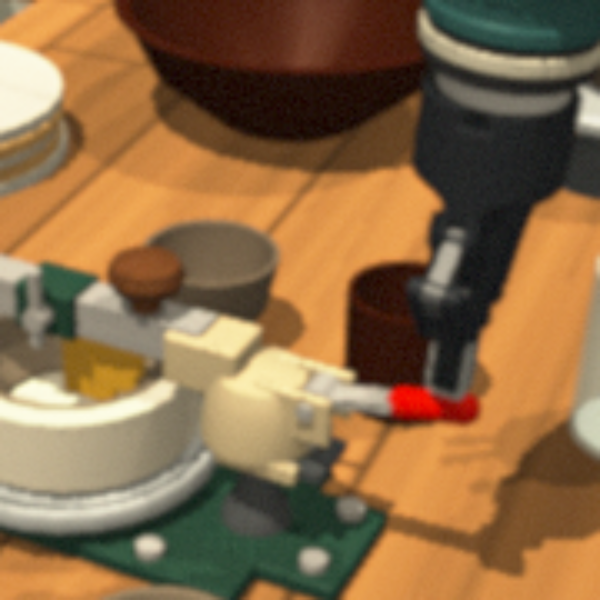

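The handle lies nearly flat with the fingertip on its grip at (450,390). Pressing on until force shows the stop.

Call:
play_rows([
  [[0, 0, 0.001, 0, 0, 0, 0], [0, 0, 0.001, 0, 0, 0, 0], [0, 0, 0.001, 0, 0, 0, 0], [0, 0, 0, 0, 0, 0, 0], [0, 0, 0, 0, 0, 0, 0], [0, 0, 0, 0, 0, 0, 0], [0, 0, 0, 0, 0, 0, 0], [0, 0, 0, 0, 0, 0, 0], [0, 0, 0, 0, 0, 0, 0], [0, 0, 0, 0, 0, 0, 0]],
])

```text
time_s: 21.1
position: [0.4241, -0.0516, 0.1381]
tcp_rot: [[-0.996, 0.074, 0.048], [0.074, 0.997, -0.001], [-0.048, 0.003, -0.999]]
force: [-8.2, 1.4, 22.8]
finger_gap: 0.0001
```

Call:
play_rows([
  [[0, 0, 0.001, 0, 0, 0, 0], [0, 0, 0.001, 0, 0, 0, 0], [0, 0, 0, 0, 0, 0, 0], [0, 0, 0, 0, 0, 0, 0], [0, 0, 0, 0, 0, 0, 0], [0, 0, 0, 0, 0, 0, 0], [0, 0, 0, 0, 0, 0, 0], [0, 0, 0, 0, 0, 0, 0], [0, 0, 0, 0, 0, 0, 0], [0, 0, 0, 0, 0, 0, 0]],
])

```text
time_s: 21.93
position: [0.4241, -0.0517, 0.1371]
tcp_rot: [[-0.996, 0.074, 0.049], [0.074, 0.997, -0.001], [-0.049, 0.002, -0.999]]
force: [-16.9, 2.5, 44.2]
finger_gap: -0.0002
```

Stop reached at the expected height. Retreating and checking.

Call:
play_rows([
  [[0, 0, -0.002, 0, 0, 0, 0], [0, 0, -0.004, 0, 0, 0, 0], [0, 0, -0.01, 0, 0, 0, 0], [0, 0, -0.02, 0, 0, 0, 0], [0, 0, -0.02, 0, 0, 0, 0], [0, 0, -0.02, 0, 0, 0, 0], [0, 0, -0.02, 0, 0, 0, 0], [0, 0, -0.02, 0, 0, 0, 0], [0, 0, -0.02, 0, 0, 0, 0], [0, 0, -0.02, 0, 0, 0, 0]],
])

```text
time_s: 22.77
position: [0.4166, -0.0515, 0.292]
tcp_rot: [[-0.996, 0.074, 0.048], [0.074, 0.997, -0.0], [-0.048, 0.003, -0.999]]
force: [-0.3, -0.4, 0.2]
finger_gap: 0.0
```

Call:
play_rows([
  [[-0.005, -0.03, -0.01, 0, 0, 0, 0], [-0.005, -0.03, -0.01, 0, 0, 0, 0], [-0.005, -0.03, -0.01, 0, 0, 0, 0], [0.005, -0.03, 0, 0, 0, 0, 0], [0.005, -0.03, 0, 0, 0, 0, 0], [0.005, -0.03, 0, 0, 0, 0, 0], [0, -0.03, 0, 0, 0, 0, 0], [0, 0, 0, 0, 0, 0, 0], [0, 0, 0, 0, 0, 0, 0], [0, 0, 0, 0, 0, 0, 0]],
])

```text
time_s: 23.6
position: [0.3997, -0.2607, 0.3202]
tcp_rot: [[-0.996, 0.075, 0.047], [0.075, 0.997, 0.0], [-0.047, 0.004, -0.999]]
force: [-0.5, 0.8, -0.1]
finger_gap: -0.0001
```

```bash
python3 - <<'E'
from m import *
g=measure(-4.2)
pin=arm(-4.2,0,.296,-.013); o=od(-4.2)
for n in g:
    W=g[n]["W"];im=g[n]["image"].astype(int); red=(im[...,0]>120)&(im[...,1]<60)&(im[...,2]<60)
    v=W-pin; m=red&(np.linalg.norm(v,axis=-1)<.12)
    P=v[m]; r=P@o; z=P[:,2]
    if len(P)>5: print(n,len(P),"r",np.percentile(r,[2,50,98]),"z mean",z.mean(),"ztop",np.percentile(z,80), "slope deg",np.degrees(np.arctan(np.polyfit(r,z,1)[0])))
    W0=np.load(f"pics/{n}0.npz")["W"]
    for nm,c in dict(bowl_a=(.507,.13),vase=(.678,.119),jug=(.397,.176),bowl_b=(.661,-.276),cup=(.504,-.253),mould=(.662,-.068)).items():
        f=lambda W:W[(np.hypot(W[...,0]-c[0],W[...,1]-c[1])<.08)&(W[...,2]>.06)&(W[...,2]<.15)]
        a,b=f(W0),f(W)
        if len(a)>50 and len(b)>50: print(n,nm,len(a),len(b),np.median(a,0),np.median(b,0))
cv2.imwrite("pics/a9.png",g["side"]["image"][:,:,::-1])
E
```

```text
t 23.6 [ 0.3997 -0.2607  0.3202] F [-0.4955  0.8378 -0.0687] M [-0.062   0.036  -0.0276] -0.00010886696434617005 J [-44.0637   8.0197   1.6204  81.661    1.8914 -39.7452]
[[-0.9961  0.0747  0.0473]
 [ 0.0747  0.9972  0.0002]
 [-0.0471  0.0037 -0.9989]]
top 0.04 234 0.054915536058194915 z [0.1395 0.1411] s [-0.0133  0.0102] -0.0015866274277775297
top 0.1 247 0.11369791609838358 z [0.142 0.144] s [-0.018  0.014] -0.002017035385930412
top 0.205 388 0.2191019785989412 z [0.1379 0.1412] s [-0.0183  0.0156] -0.0013666907375358504
side 0.04 191 0.05496030529069497 z [0.1348 0.1374] s [-0.0177  0.0063] -0.005740690776148855
side 0.1 81 0.11173224082382581 z [0.1387 0.1403] s [-0.0196  0.0125] -0.0035510527004131032
side 0.205 205 0.21858237416690207 z [0.1354 0.1586] s [-0.0197  0.0104] -0.004671333148331359
top 262 r [0.0453 0.0691 0.0907] z mean 0.021250474242095797 ztop 0.02438084265759869 slope deg 9.471002891712043
top bowl_a 615 615 [0.5023 0.1409 0.0659] [0.5006 0.1407 0.066 ]
top vase 1337 1338 [0.6901 0.1198 0.0835] [0.6903 0.1198 0.0837]
top jug 2793 2787 [0.4015 0.1768 0.1195] [0.4013 0.1769 0.1195]
top bowl_b 563 660 [ 0.6677 -0.2796  0.0722] [ 0.6563 -0.2702  0.0721]
top cup 399 699 [ 0.4807 -0.2285  0.0841] [ 0.5    -0.2521  0.0837]
top mould 3852 4509 [ 0.6613 -0.0646  0.0936] [ 0.6709 -0.0667  0.0952]
side 228 r [0.0471 0.0691 0.0906] z mean 0.015924428366028195 ztop 0.020235586944311594 slope deg 10.341604847374814
side bowl_a 542 543 [0.5133 0.1237 0.0634] [0.5117 0.1255 0.0634]
side vase 1469 1473 [0.6882 0.1402 0.081 ] [0.6883 0.1403 0.081 ]
side jug 5004 5018 [0.3958 0.2086 0.1127] [0.3958 0.2087 0.1123]
side bowl_b 325 333 [ 0.6392 -0.2556  0.0668] [ 0.6394 -0.2718  0.0668]
side cup 734 731 [ 0.4982 -0.2321  0.0736] [ 0.498  -0.2324  0.0736]
side mould 2731 2783 [ 0.6657 -0.0965  0.0914] [ 0.6565 -0.0562  0.0942]
```

View pics/a9.png

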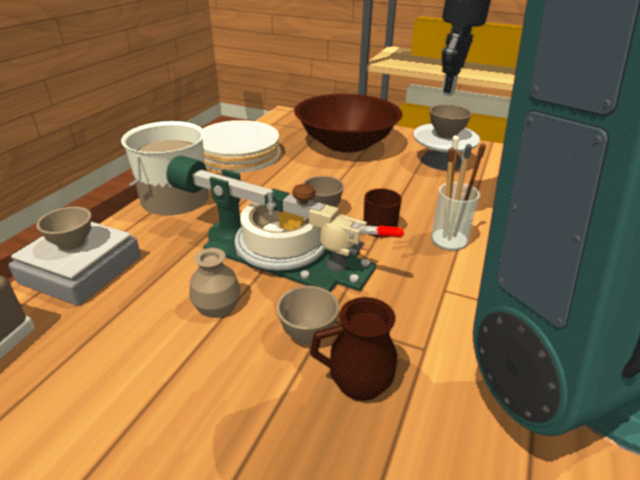

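```bash
python3 -c "
from cell import order; print(order.finish_job())"
```

```text
the job is handed in; nothing more can be done
None
```

I did all four steps and handed the job in at about 24 s, though no verdict was reported. I gripped the red handle end-on and raised it to about 1.03 rad. Holding it, I swung the arm in about 29° and lowered the coupler onto the ball until the force showed a hard stop. I then closed the handle most of the way in the grasp and pressed the rest down with shut fingers, because joint 3 was close to its limit.

**Last checks**
- **Coupler:** the bar is level, with its top at 138–140 mm against 139 mm expected. While it was still gripped, the handle pin was also at its seated position to about 1 mm. Seating was judged from these, not by measuring socket to ball directly.
- **Handle:** the grip slope measures 9.5–10.3° against 12° nominal for locked. The press stopped hard at the expected height.
- **Bystanders:** bowl_a, vase, jug and cup measure within about 2 mm in at least one view. Bowl_b, the cup (top view) and the mould gave different medians before and after. I put this down to the arm covering different parts of them, and in the last picture they stand where they were. The tool jar was checked only by eye.
- **Robot:** it is clear of everything, with forces near zero.

The highest wrist forces I saw were about 56 N, when seating the coupler and closing the handle.

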